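Log the stock count on the bin keys

ROBOT

A 6-joint arm with a two-finger parallel gripper is mounted at the origin on the work surface. World frame = base frame: x ahead of the robot, y to its left, z up, the work surface at z = 0. Lengths are in m, angles in rad, forces in N, time in s.
With the tool pointing down it reaches from about 0.4 to 0.825 m from the base axis. Payload 7 kg.
Tool frame: the origin (TCP) lies on the centre line of the jaws, within the pads' length; the fingertips stand 11 mm ahead of it and the grasp point (between the pads) lies 8 mm behind it; z points along the fingers, y is the line along which they close (so a half turn about z gives the same grasp; the last joint's range is limited). The gripper opens to 88 mm and grips with 3 to 60 N. Pads are 19 mm wide; open, the fingers measure 130 mm over their backs; the gripper's body (78 mm by 193 mm) begins 47 mm behind the grasp point.
Start: joints at [0.288, 0.359, 0.012, 0, -1.224, -0.288], TCP at [0.675, -0, 0.238] pointing down, gripper open.
Joint ranges: [-3.07, 3.07], [-1.43, 2.12], [-1.02, 1.25], [-3.03, 1.67], [-3.05, -0], [-3.03, 3.03]. Speed limits (rad/s): [2.39, 2.39, 3.01, 3.14, 3.14, 3.14].

INTERFACE

Orientations are given as a unit quaternion [x, y, z, w].
In Python, from rig import bot gives the robot as it stands.
- The arm moves only by the tool apply_moves, never from a script. Its argument "rows" is a list of rows, each a list of 5 numbers: the shift along the tool's x, y, z in mm, then the turn about the tool's z in degrees, then the closure, from 0 (fully open) to 1 (shut). A call has 1 to 20 rows; each row shifts and turns the commanded pose from where the row before left it, along the tool's axes as they then stand; what a row does not reach is not made up. A row lasts 1/12 s, in which the tool goes at most 41.7 mm and 7.16 degrees, less where a joint would pass 70% of its speed; a pose out of reach is approached as far as the arm can. A call with a gripper value outside its range is refused whole. The fingers move at their own pace and stop on an object; "force" is the grip in N (left out, the last holds). Time passes only in rows, so rows that do not move let the fingers close. It gives the time, the measured TCP pose, the force, the opening and the grip force at its end, in the units of the state.
- bot.read_state(): the state, without advancing time (a new reading comes with each control period).
- bot.grab_frame(name): name is "scene" or "side" or "wrist"; returns a dict with "img" (480x640x3 uint8, red, green, blue), "vfov" (degrees; the focal length in pixels is half the picture's height over the tangent of half this angle, whatever the lens; pixels are square), "cx", "cy" (the principal point, pixels), "camera_from_world" (4x4, takes a point from world to camera coordinates); the wrist camera has in their place "hand_eye" (4x4, takes a point from camera to tool coordinates, whose origin is the TCP and whose axes are the flange's). Camera axes: x right, y up, looking along -z (the intrinsics and any distortion apply to the point x, -y, -z); pixel columns grow to the right and rows downward; lengths in m; the calibration is good to about 2 mm. A picture is of the moment at which its call begins: read the wrist's pose just before it. There is no depth.
- bot.sign_off(): hands the job in; it is judged then, once.
The state is a dict: "time_s": time; "qpos": joint angles; "qd": joint speeds; "tau": joint torques, N m; "eef_pos": TCP position; "tool_rot": TCP orientation; "wrist_force": force on the tool from outside, world axes, zero at the start; "moment": the same for the moment, N m; "finger_gap": finger opening in m; "grasp_force": force on a finger pad.
Only numpy, scipy, OpenCV 4.12 (cv2) and the standard library are available. Lean on these libraries where they do the work, as an engineer would, in place of code of your own. Each camera call takes 0.05 s, during which the arm holds its last target. There are 200 camera calls.

TASK

Log the stock count: with a fingertip, lightly press the key on the front of the bin that holds the bearing ring, then the key of the bin with the flanged hub, then the key of the bin with the angle bracket. A key stays where it is pushed: take each more than halfway down (14 mm is its full travel) without ramming it hard against its stop, and leave the key of the fourth bin, with the square plate, up. Do not pick up, push or shift any of the parts or the other things on the bench.

Things in the scene. Friction and masses are not known exactly. Their poses are not given: they have to be found in the camera images.
- bin_ring: the bin that holds the bearing ring; fixed to the bench. Grey open tray 130 (x) x 110 (y) x 45 mm high with, on its front (-x side, towards the robot at yaw 0), a grey key unit 44 x 74 mm, 55 mm high, whose white key is centred 87 mm from the bin's origin along its -x. Origin: centre of the tray's underside, on the bench. All four bins and keys look alike; only their contents differ.
- key_ring (a joint): press key of that bin: how far it has been pushed straight down, in m: about 0 to 0.002 at the start (up), 0.014 at the bottom stop. It slides against about 3 N of friction, has no spring, and stays where it is pushed. The stop is cushioned: past it the whole key yields about 5 mm more on a spring, from 6 N to about 13 N (and comes back by that much), then it is hard.
- top_ring (a point): centre of the flat top of that key (30 mm along the bin's x, 50 mm along its y); about 75 mm above the bench when up, 20 mm above its unit; it sinks with the key and stands 6 mm proud of the unit at its bottom stop. Nothing in or on the bin is higher than the key's top when up.
- ring: bearing ring: a plain steel ring lying flat, 74 mm outside, 40 mm hole, 20 mm high. Loose in its bin, origin at the centre of its underside. To be left alone.
- bin_hub: the bin that holds the flanged hub; fixed to the bench. Grey open tray 130 (x) x 110 (y) x 45 mm high with, on its front (-x side, towards the robot at yaw 0), a grey key unit 44 x 74 mm, 55 mm high, whose white key is centred 87 mm from the bin's origin along its -x. Origin: centre of the tray's underside, on the bench. All four bins and keys look alike; only their contents differ.
- key_hub (a joint): press key of that bin: how far it has been pushed straight down, in m: about 0 to 0.002 at the start (up), 0.014 at the bottom stop. It slides against about 3 N of friction, has no spring, and stays where it is pushed. The stop is cushioned: past it the whole key yields about 5 mm more on a spring, from 6 N to about 13 N (and comes back by that much), then it is hard.
- top_hub (a point): centre of the flat top of that key (30 mm along the bin's x, 50 mm along its y); about 75 mm above the bench when up, 20 mm above its unit; it sinks with the key and stands 6 mm proud of the unit at its bottom stop. Nothing in or on the bin is higher than the key's top when up.
- hub: flanged hub: steel, a round flange 74 mm across and 12 mm thick with a narrower round neck (about 37 mm across) standing up from it, 55 mm high in all. Loose in its bin, origin at the centre of its underside. To be left alone.
- bin_bracket: the bin that holds the angle bracket; fixed to the bench. Grey open tray 130 (x) x 110 (y) x 45 mm high with, on its front (-x side, towards the robot at yaw 0), a grey key unit 44 x 74 mm, 55 mm high, whose white key is centred 87 mm from the bin's origin along its -x. Origin: centre of the tray's underside, on the bench. All four bins and keys look alike; only their contents differ.
- key_bracket (a joint): press key of that bin: how far it has been pushed straight down, in m: about 0 to 0.002 at the start (up), 0.014 at the bottom stop. It slides against about 3 N of friction, has no spring, and stays where it is pushed. The stop is cushioned: past it the whole key yields about 5 mm more on a spring, from 6 N to about 13 N (and comes back by that much), then it is hard.
- top_bracket (a point): centre of the flat top of that key (30 mm along the bin's x, 50 mm along its y); about 75 mm above the bench when up, 20 mm above its unit; it sinks with the key and stands 6 mm proud of the unit at its bottom stop. Nothing in or on the bin is higher than the key's top when up.
- bracket: angle bracket: an L of 6 mm steel, foot 70 x 45 mm lying flat, one leg standing up to 55 mm. Loose in its bin, origin at the centre of its underside. To be left alone.
- bin_plate: the bin that holds the square plate; fixed to the bench. Grey open tray 130 (x) x 110 (y) x 45 mm high with, on its front (-x side, towards the robot at yaw 0), a grey key unit 44 x 74 mm, 55 mm high, whose white key is centred 87 mm from the bin's origin along its -x. Origin: centre of the tray's underside, on the bench. All four bins and keys look alike; only their contents differ.
- key_plate (a joint): press key of that bin: how far it has been pushed straight down, in m: about 0 to 0.002 at the start (up), 0.014 at the bottom stop. It slides against about 3 N of friction, has no spring, and stays where it is pushed. The stop is cushioned: past it the whole key yields about 5 mm more on a spring, from 6 N to about 13 N (and comes back by that much), then it is hard.
- top_plate (a point): centre of the flat top of that key (30 mm along the bin's x, 50 mm along its y); about 75 mm above the bench when up, 20 mm above its unit; it sinks with the key and stands 6 mm proud of the unit at its bottom stop. Nothing in or on the bin is higher than the key's top when up.
- plate: square plate: flat steel, 66 x 66 x 12 mm, with four dark bolt holes. Loose in its bin, origin at the centre of its underside. To be left alone.
- tape: roll of clear tape lying flat, 90 mm across, 25 mm high; loose, to be left alone. Origin: on the bench under it.
- carton_s: small brown carton 60 x 90 x 35 mm; loose, to be left alone. Origin: on the bench under it.
- screwdriver: screwdriver lying on the bench; loose, to be left alone. Origin: on the bench under it.
- wrench: wrench lying on the bench; loose, to be left alone. Origin: on the bench under it.
- can: closed can, 66 mm across, 90 mm high; loose, to be left alone. Origin: on the bench under it.
- carton_w: small white carton 60 x 100 x 50 mm; loose, to be left alone. Origin: on the bench under it.
There are look-alikes about, which are no part of the job. What is shaped like the bin_bracket but orange is not meant.

How it is judged:
On the way, in this order (a step that is already met when the one before it is completed fails the run):
1. the key of the bin with the bearing ring is more than halfway down (value of joint key_ring above 0.007 m), for 0.2 s.
2. the key of the bin with the flanged hub is more than halfway down (value of joint key_hub above 0.007 m), for 0.2 s.
3. the key of the bin with the angle bracket is more than halfway down (value of joint key_bracket above 0.007 m), for 0.2 s.
At the end, for the whole second after the job is handed in: the keys of the bins with the ring, the hub and the bracket are each more than 7 mm down, the key of the bin with the plate is less than 5 mm down, and every part and loose thing is within 25 mm of where it started (value of joint each of key_ring, key_hub, key_bracket above 0.007 m and value of joint key_plate below 0.005 m and not (distance of ring from where it was at the start of the episode above 0.025 m) and not (distance of hub from where it was at the start of the episode above 0.025 m) and not (distance of bracket from where it was at the start of the episode above 0.025 m) and not (distance of plate from where it was at the start of the episode above 0.025 m) and not (distance of tape from where it was at the start of the episode above 0.025 m) and not (distance of carton_s from where it was at the start of the episode above 0.025 m) and not (distance of screwdriver from where it was at the start of the episode above 0.025 m) and not (distance of wrench from where it was at the start of the episode above 0.025 m) and not (distance of can from where it was at the start of the episode above 0.025 m) and not (distance of carton_w from where it was at the start of the episode above 0.025 m)); the robot touches nothing.
It fails at once if the fourth bin's key (square plate) is pressed 5 mm or more (value of joint key_plate above 0.005 m).
It fails at once if a key is pressed 5 mm or more before the key that comes before it in the order is halfway down ((value of joint key_hub above 0.005 m and value of joint key_ring below 0.007 m) or (value of joint key_bracket above 0.005 m and value of joint key_hub below 0.007 m)).
It fails at once if a bin or its key is pressed with more than 30 N (contact force between any of the fingers, the arm and bin_ring above 30 N or contact force between any of the fingers, the arm and bin_hub above 30 N or contact force between any of the fingers, the arm and bin_bracket above 30 N or contact force between any of the fingers, the arm and bin_plate above 30 N).
It fails at once if a part is lifted in its bin by 15 mm (height (world z) of any of ring, hub, bracket, plate above 0.019 m).
It fails at once if a part or another loose thing is shifted or carried by more than 25 mm (distance of any of ring, hub, bracket, plate, tape, carton_s, screwdriver, wrench, can, carton_w from where it was at the start of the episode above 0.025 m).
It also fails if it takes over 45 s, if anything falls off the work surface, if the arm or the gripper's body presses on something with over 40 N, if the wrist force passes 120 N, or if a joint passes its speed limit or range.

## Working session

There is one attempt and no reset: what is moved stays moved. The work goes in short steps, Python scripts to look and compute and a tool call to move; the robot and the scene stay as the last step left them, time stands still between calls to the robot, and variables do not carry over. Pictures are saved under pics/ and viewed, at most 10 in all, crops included, and the job is handed in when it is done.

Besides the shell and the picture viewer there is one more tool, called after "Request:" by a JSON object that holds its "api" and its "payload", one argument or row to a line. apply_moves: Moves the arm, as the interface text tells. Its arguments: {"type":"object","properties":{"rows":{"type":"array","items":{"type":"array","items":{"type":"number"}}},"force":{"type":"number"}},"required":["rows"]}

```bash
mkdir -p pics; python3 - <<'E'
from rig import bot
import cv2,pickle
s=bot.read_state();print({k:s[k] for k in('time_s','eef_pos','tool_rot','wrist_force')})
for n in('scene','side','wrist'):
    f=bot.grab_frame(n);pickle.dump(f,open(f'pics/{n}.pkl','wb'));cv2.imwrite(f'pics/{n}0.png',f['img'][...,::-1])
    print(n,[(k,v) for k,v in f.items() if k!='img'])
E
```

```text
{'time_s': 0.0, 'eef_pos': array([ 6.74526607e-01, -2.34276530e-05,  2.36642109e-01]), 'tool_rot': array([-7.07075135e-01,  7.07137953e-01,  5.29759151e-04, -6.24040989e-04]), 'wrist_force': array([ 0.50612547,  0.28843969, -0.08839503])}
scene [('vfov', 45.22041207013906), ('cx', 323.80022994445443), ('cy', 240.90954114348804), ('camera_from_world', array([[ 0.88480249,  0.46555511, -0.01957041, -0.48774283],
       [-0.23711833,  0.48601108,  0.84117069,  0.06967449],
       [ 0.40112274, -0.73962941,  0.54041547, -1.43328546],
       [ 0.        ,  0.        ,  0.        ,  1.        ]]))]
side [('vfov', 48.59354072960981), ('cx', 334.3562731826467), ('cy', 238.35358020577257), ('camera_from_world', array([[-0.96892415, -0.24659904, -0.01936275,  0.51694564],
       [ 0.14943522, -0.64593445,  0.74862394, -0.13095197],
       [-0.19711701,  0.72246633,  0.66271206, -1.23378513],
       [ 0.        ,  0.        ,  0.        ,  1.        ]]))]
wrist [('vfov', 59.07771552536225), ('cx', 314.73950042653496), ('cy', 240.0187757530837), ('hand_eye', array([[ 8.28598962e-05,  9.50071403e-01,  3.12032565e-01,
         8.57753751e-02],
       [ 9.99999816e-01, -2.65993696e-04,  5.44344220e-04,
         9.33599949e-04],
       [ 6.00164572e-04,  3.12032462e-01, -9.50071251e-01,
        -1.48545798e-01],
       [ 0.00000000e+00,  0.00000000e+00,  0.00000000e+00,
         1.00000000e+00]]))]
```

View pics/scene0.png

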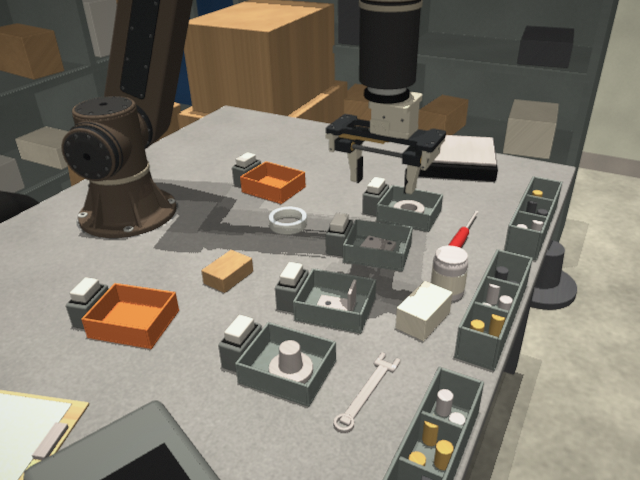

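View pics/side0.png

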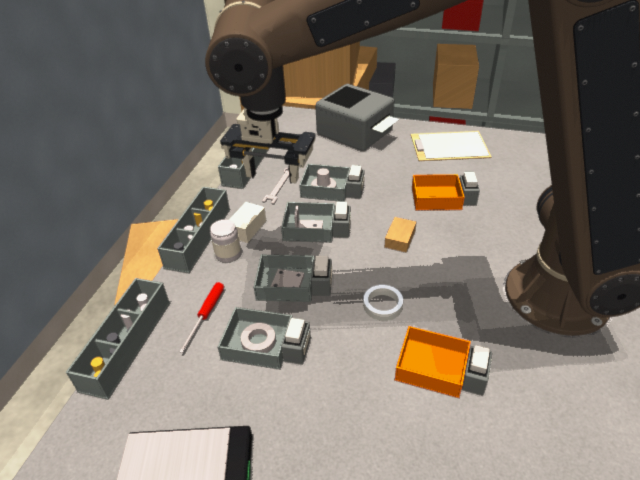

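Scene view: the bins run from the far end to the near end as ring (key at 377,185), plate (340,225), bracket (292,272) and hub (240,328). The side view shows the same order, with keys at (296,330), (321,267), (341,210) and (355,173).

Possible confusions are the plate bin's key and the orange bins' keys, at (246,160) and (88,290) in the scene view. I'll check with enlarged crops.

```bash
cat > h.py <<'E'
import numpy as np,pickle,cv2
def ray(f,u,v,T=None):
    F=240/np.tan(np.radians(f['vfov'])/2)
    d=np.array([(u-f['cx'])/F,-(v-f['cy'])/F,-1])
    W=np.linalg.inv(f['camera_from_world']) if T is None else T
    return W[:3,3],W[:3,:3]@d
def atz(f,u,v,z,T=None):
    o,d=ray(f,u,v,T);return o+d*(z-o[2])/d[2]
E
python3 - <<'E'
from h import *
P={'scene':dict(ring=(377,185),plate=(340,220),br=(292,272),hub=(240,328)),'side':dict(ring=(296,330),plate=(321,267),br=(341,210),hub=(355,173))}
rows=[]
for n in P:
    f=pickle.load(open(f'pics/{n}.pkl','rb'));r=[]
    for k,(u,v) in P[n].items():
        print(n,k,atz(f,u,v,.075).round(3))
        c=cv2.resize(f['img'][v-30:v+30,u-30:u+30],(200,200),interpolation=cv2.INTER_CUBIC);r.append(c)
    rows.append(np.hstack(r))
cv2.imwrite('pics/crops.png',np.vstack(rows)[...,::-1])
E
```

```text
scene ring [0.554 0.271 0.075]
scene plate [0.547 0.086 0.075]
scene br [ 0.551 -0.124  0.075]
scene hub [ 0.554 -0.298  0.075]
side ring [0.537 0.296 0.075]
side plate [0.536 0.109 0.075]
side br [ 0.541 -0.103  0.075]
side hub [ 0.542 -0.274  0.075]
```

View pics/crops.png

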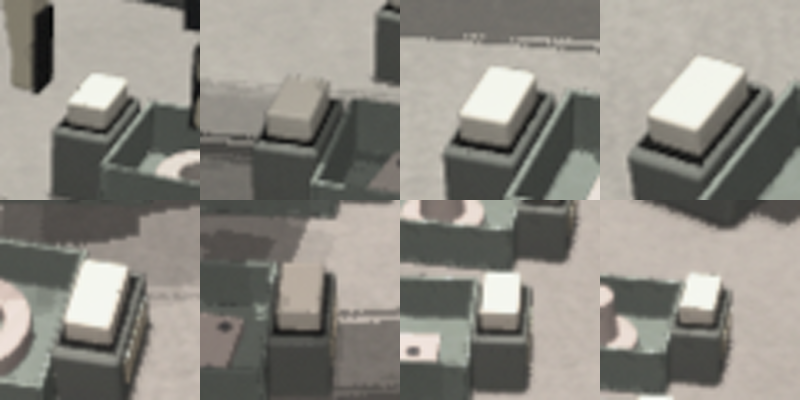

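View pics/wrist0.png

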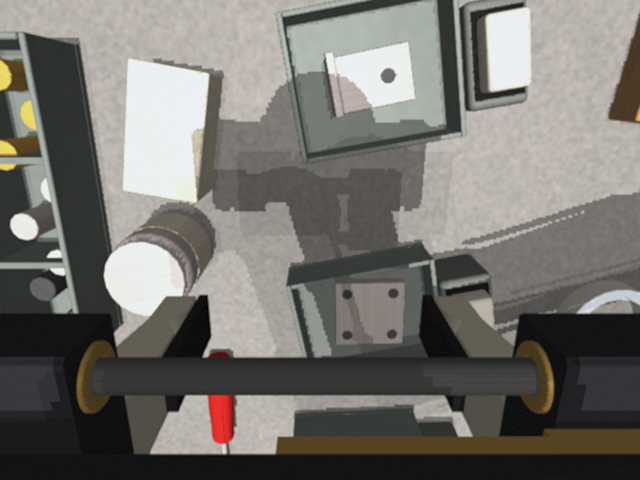

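The crops confirm the choice: ring in the first bin, plate in the second (shaded key), bracket in the third and hub in the fourth. The wrist view shows the bracket key at (507,45). I'll move above the ring key with the gripper closed.

Request:
{"api": "apply_moves", "payload": {
  "rows": [
    [-33,15,0,0,1],
    [-36,16.5,0,0,1],
    [-36,16.5,0,0,1],
    [-36,16.5,0,0,1],
    [-36,16.5,0,0,1],
    [-36,16.5,0,0,1],
    [-36,16.5,0,0,1],
    [-36,16,0,0,1],
    [0,0,0,0,1],
    [0,0,0,0,1],
    [0,0,0,0,1]
  ]
}}

```text
time_s: 1.07
eef_pos: [0.5447, 0.2851, 0.2373]
tool_rot: [0.707, -0.707, -0.0, 0.0]
wrist_force: [0.4, -0.1, -0.1]
finger_gap: 0.0198
grasp_force: 0.0
```

```bash
cat >> h.py <<'E'
def snap(name):
    from rig import bot
    from scipy.spatial.transform import Rotation as R
    s=bot.read_state();f=bot.grab_frame('wrist')
    T=np.eye(4);T[:3,:3]=R.from_quat(s['tool_rot']).as_matrix();T[:3,3]=s['eef_pos']
    pickle.dump((f,T@f['hand_eye'],s),open(f'pics/{name}.pkl','wb'));cv2.imwrite(f'pics/{name}.png',f['img'][...,::-1])
    print(s['time_s'],s['eef_pos'].round(4),s['tool_rot'].round(3),s['wrist_force'].round(2),s['finger_gap'])
E
python3 -c "
from h import *
snap('w1')"
```

```text
1.0667 [0.5447 0.2851 0.2373] [ 0.707 -0.707 -0.     0.   ] [ 0.45 -0.11 -0.1 ] 0.01975902755544205
```

View pics/w1.png

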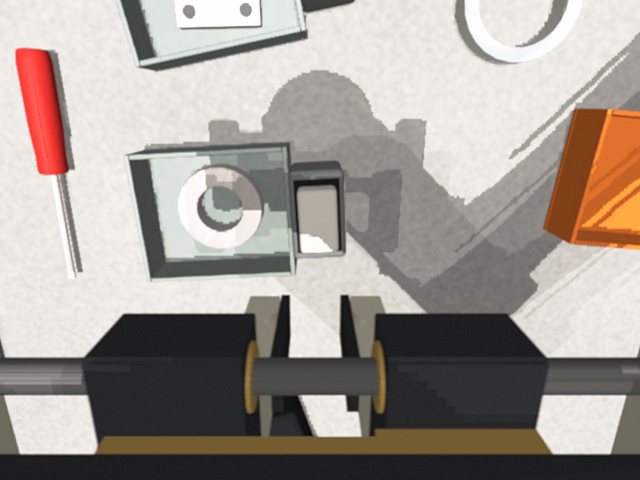

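The wrist view shows the ring in the bin on the left. Its key top spans about (299..339, 185..252), so its centre is (319,218).

```bash
python3 - <<'E'
from h import *
f,T,s=pickle.load(open('pics/w1.pkl','rb'))
c=atz(f,319,218,.075,T);print('ring',c,[atz(f,*p,.075,T).round(3) for p in((299,185),(338,185),(340,252),(299,252))])
D=c-s['eef_pos'];print('tool mm',-D[1]*1e3,-D[0]*1e3)
f=pickle.load(open('pics/wrist.pkl','rb'));from scipy.spatial.transform import Rotation as R
T=np.eye(4);T[:3,:3]=R.from_quat([-.70708,.70714,.00053,-.00062]).as_matrix();T[:3,3]=[.6745,0,.2366]
print('br',atz(f,507,51,.075,T@f['hand_eye']))
E
```

```text
ring [0.54061826 0.28375422 0.075     ] [array([0.556, 0.258, 0.075]), array([0.527, 0.258, 0.075]), array([0.524, 0.311, 0.075]), array([0.556, 0.311, 0.075])]
tool mm 1.3608054608699738 4.063731857831487
br [ 0.54417502 -0.11769311  0.075     ]
```

Key size checks out at 30 x 53 mm. I'll descend to just above it, then press slowly.

Request:
{"api": "apply_moves", "payload": {
  "rows": [
    [1.4,4,25,0,1],
    [0,0,30,0,1],
    [0,0,30,0,1],
    [0,0,30,0,1],
    [0,0,20,0,1],
    [0,0,8,0,1],
    [0,0,0,0,1],
    [0,0,0,0,1],
    [0,0,3,0,1],
    [0,0,3,0,1],
    [0,0,3,0,1],
    [0,0,2,0,1]
  ]
}}

```text
time_s: 2.12
eef_pos: [0.5414, 0.2839, 0.0842]
tool_rot: [0.707, -0.707, 0.0, -0.001]
wrist_force: [-0.1, 0.0, 4.1]
finger_gap: -0.0
grasp_force: 1.5
```

Contact at a tip height of 73 mm with about 4 N. Continuing in small steps.

Request:
{"api": "apply_moves", "payload": {
  "rows": [
    [0,0,2,0,1],
    [0,0,2,0,1],
    [0,0,2,0,1],
    [0,0,2,0,1],
    [0,0,1,0,1],
    [0,0,0,0,1],
    [0,0,0,0,1]
  ]
}}

```text
time_s: 2.7
eef_pos: [0.5409, 0.2836, 0.0744]
tool_rot: [0.707, -0.707, -0.0, 0.0]
wrist_force: [0.9, 0.2, 0.8]
finger_gap: 0.0004
grasp_force: 0.7
```

Tip at 63.4 mm, so the key is about 11 mm down. Lifting and going to the hub bin.

Request:
{"api": "apply_moves", "payload": {
  "rows": [
    [0,0,-10,0,1],
    [0,0,-30,0,1],
    [0,0,-35,0,1],
    [10,0,-35,0,1],
    [25,0,-30,0,1],
    [35,0,-23,0,1],
    [40,-1,0,0,1],
    [40,-1,0,0,1],
    [40,-1,0,0,1],
    [40,-1,0,0,1],
    [40,-1,0,0,1],
    [40,-1,0,0,1],
    [40,-1,0,0,1],
    [40,0,0,0,1],
    [40,0,0,0,1],
    [40,0,0,0,1],
    [40,0,0,0,1],
    [40,0,0,0,1],
    [20,0,0,0,1],
    [0,0,0,0,1]
  ]
}}

```text
time_s: 4.37
eef_pos: [0.5467, -0.2899, 0.2371]
tool_rot: [-0.706, 0.709, 0.001, -0.001]
wrist_force: [-0.1, 0.4, 0.0]
finger_gap: 0.0008
grasp_force: 0.0
```

Request:
{"api": "apply_moves", "payload": {
  "rows": [
    [0,0,0,0,1],
    [0,0,0,0,1]
  ]
}}

```text
time_s: 4.53
eef_pos: [0.5474, -0.286, 0.2374]
tool_rot: [-0.707, 0.707, 0.0, -0.0]
wrist_force: [1.0, -0.3, -0.0]
finger_gap: 0.0004
grasp_force: 0.0
```

```bash
python3 -c "
from h import *
snap('w2')
from rig import bot
f=bot.grab_frame('scene')['img']
g=cv2.resize(f[150:215,340:450],None,fx=3,fy=3,interpolation=cv2.INTER_CUBIC)
w=cv2.imread('pics/w2.png');w[480-195:,:330]=g[...,::-1];cv2.imwrite('pics/w2c.png',w)"
```

```text
4.5333 [ 0.5474 -0.286   0.2374] [-0.707  0.707  0.    -0.   ] [ 0.97 -0.28 -0.04] 0.00043380961809291095
```

View pics/w2c.png

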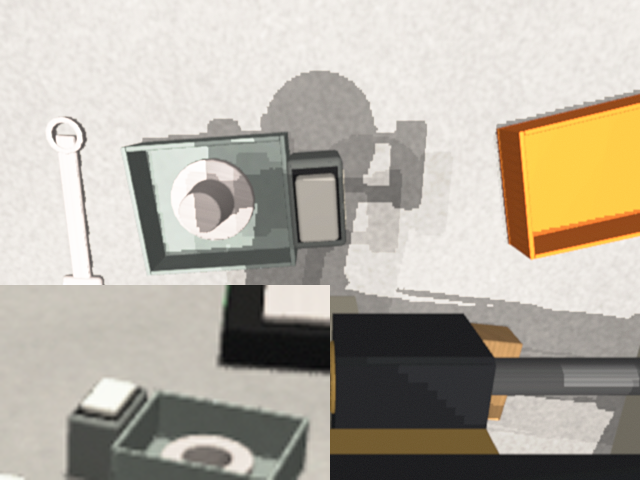

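The inset shows the ring key pushed down, close to its unit. The hub sits in the bin below the arm, and its key top is centred at (317,208). Against the ring view, that means moving about +9 mm in tool x and +2.5 mm in tool y.

Request:
{"api": "apply_moves", "payload": {
  "rows": [
    [9,2.5,25,0,1],
    [0,0,30,0,1],
    [0,0,30,0,1],
    [0,0,30,0,1],
    [0,0,20,0,1],
    [0,0,10,0,1],
    [0,0,0,0,1],
    [0,0,0,0,1],
    [0,0,3,0,1],
    [0,0,3,0,1],
    [0,0,3,0,1],
    [0,0,2,0,1]
  ]
}}

```text
time_s: 5.63
eef_pos: [0.5464, -0.2954, 0.0824]
tool_rot: [0.707, -0.707, 0.001, -0.001]
wrist_force: [0.4, 0.9, 3.0]
finger_gap: 0.0004
grasp_force: 1.5
```

Request:
{"api": "apply_moves", "payload": {
  "rows": [
    [0,0,2,0,1],
    [0,0,2,0,1],
    [0,0,2,0,1],
    [0,0,1,0,1],
    [0,0,0,0,1],
    [0,0,0,0,1],
    [0,0,0,0,1]
  ]
}}

```text
time_s: 6.22
eef_pos: [0.5453, -0.2953, 0.0743]
tool_rot: [-0.707, 0.707, 0.0, -0.0]
wrist_force: [1.6, -0.6, 1.6]
finger_gap: 0.0003
grasp_force: 0.9
```

The hub key is at the same depth, about 11 mm. Next is the bracket key, at (0.544, -0.118).

Request:
{"api": "apply_moves", "payload": {
  "rows": [
    [0,0,-10,0,1],
    [0,0,-30,0,1],
    [0,0,-35,0,1],
    [-10,0,-35,0,1],
    [-25,0,-30,0,1],
    [-35,0,-23,0,1],
    [-40,1,0,0,1],
    [-40,0,0,0,1],
    [-27,0,0,0,1],
    [0,0,0,0,1],
    [0,0,0,0,1],
    [0,0,0,0,1]
  ]
}}

```text
time_s: 7.22
eef_pos: [0.544, -0.1184, 0.2376]
tool_rot: [0.707, -0.707, -0.0, 0.0]
wrist_force: [-0.9, 0.5, -0.0]
finger_gap: 0.0007
grasp_force: 0.0
```

```bash
python3 -c "
from h import *
snap('w3')
from rig import bot
f=bot.grab_frame('scene')['img']
g=cv2.resize(f[300:365,200:310],None,fx=3,fy=3,interpolation=cv2.INTER_CUBIC)
w=cv2.imread('pics/w3.png');w[480-195:,:330]=g[...,::-1];cv2.imwrite('pics/w3c.png',w)"
```

```text
7.2167 [ 0.544  -0.1184  0.2376] [ 0.707 -0.707 -0.     0.   ] [-0.89  0.49 -0.  ] 0.0006773057312277589
```

View pics/w3c.png

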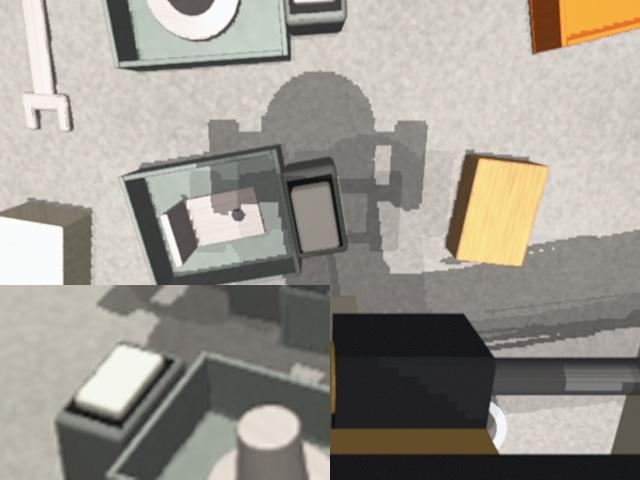

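The inset shows the hub key down. The bin here holds the bracket, and its key top is centred at (316,217), so I need about +2 mm in x and +2 mm in y.

Request:
{"api": "apply_moves", "payload": {
  "rows": [
    [2,2,25,0,1],
    [0,0,30,0,1],
    [0,0,30,0,1],
    [0,0,30,0,1],
    [0,0,20,0,1],
    [0,0,10,0,1],
    [0,0,0,0,1],
    [0,0,0,0,1],
    [0,0,3,0,1],
    [0,0,3,0,1],
    [0,0,3,0,1],
    [0,0,2,0,1]
  ]
}}

```text
time_s: 8.32
eef_pos: [0.5434, -0.1204, 0.0822]
tool_rot: [0.707, -0.707, 0.001, -0.001]
wrist_force: [0.3, -0.5, 2.7]
finger_gap: 0.0007
grasp_force: 1.5
```

Request:
{"api": "apply_moves", "payload": {
  "rows": [
    [0,0,2,0,1],
    [0,0,2,0,1],
    [0,0,2,0,1],
    [0,0,1,0,1],
    [0,0,0,0,1],
    [0,0,0,0,1],
    [0,0,0,0,1]
  ]
}}

```text
time_s: 8.9
eef_pos: [0.5424, -0.1203, 0.0743]
tool_rot: [-0.707, 0.707, 0.0, -0.0]
wrist_force: [1.0, 0.3, 2.6]
finger_gap: -0.0
grasp_force: 1.0
```

Request:
{"api": "apply_moves", "payload": {
  "rows": [
    [0,0,-10,0,1],
    [0,0,-30,0,1],
    [0,0,-35,0,1],
    [0,0,-35,0,1],
    [0,0,-35,0,1],
    [0,0,-17,0,1],
    [0,0,0,0,1],
    [0,0,0,0,1],
    [0,0,0,0,1]
  ]
}}

```text
time_s: 9.65
eef_pos: [0.5414, -0.1203, 0.2357]
tool_rot: [-0.707, 0.707, 0.001, -0.0]
wrist_force: [-0.1, -1.5, -0.4]
finger_gap: 0.0005
grasp_force: 0.0
```

```bash
python3 -c "
from rig import bot
import cv2
f=bot.grab_frame('scene')['img']
cv2.imwrite('pics/end.png',cv2.resize(f[140:400,200:460],(600,600),interpolation=cv2.INTER_CUBIC)[...,::-1])"
```

```text
(no output)
```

View pics/end.png

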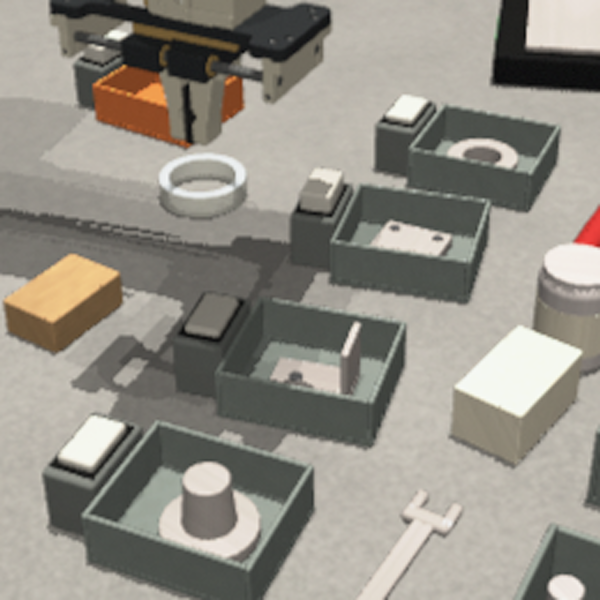

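The ring (408,108), bracket (213,315) and hub (93,443) keys are down. The plate key (322,190) is still up, nothing has shifted, and the arm is clear of everything.

```bash
python3 -c "
from rig import bot
print(bot.sign_off())"
```

```text
the job is handed in; nothing more can be done
None
```

I pressed the ring, hub and bracket keys in that order, each about 11 mm down with no more than about 4 N read at the wrist, left the plate key up, saw nothing shifted in the last picture, and handed the job in at about 10 s; no verdict came back.

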